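# Centre the wobbly demitasse on the turntable's cork pad

## Task

The blue demitasse cup stands off-centre, on the brink of the small raised cork pad in the middle of the turntable. With light taps or slow nudges of the fingertips, never squeezing, lifting or tipping it, push it along the pad until it stands upright in the middle, its foot wholly inside the dark ring inlaid in the cork, so that the turntable can be spun safely. Do not knock the cup off or strike it hard, do not turn the turntable, leave everything else where it is, and finish with the hand clear.

Things in the scene. Friction and masses are not known exactly. Their poses are not given: they have to be found in the camera images.
- cup: Blue demitasse cup, loose, about 130 g, 56 mm tall. Foot: radius 16, 6 mm high; wall flares to its widest, a belly of radius 31 at 20 mm up, then narrows to the rim, radius 28. Loop handle along its +y, to 48 mm from the axis, 21-47 mm up; it never starts on the side away from the pad's middle. Origin: centre of underside, z up. Pushed at belly height it slides; near the rim it may topple.
- pad_centre (a point): Centre of the top of the round cork pad in the middle of the turntable: fixed point on the turning axis, 44 mm above the shelf, z up. The pad has radius 42 mm and stands 14 mm above the platter; a dark ring inlaid flush in it has inner radius 24 mm. The cup's axis starts 23 to 30 mm from this point, its foot near or just over the pad's edge.
- platter (a joint): Angle of the white turntable platter (rad, anticlockwise from above; starts anywhere from -1 to 1). Radius 160 mm, top 30 mm above the shelf; it turns about the vertical axis through the pad's centre and is held only by light bearing friction (0.06 N m).
- spare_cup: Bystander: a white demitasse cup of the same shape as the blue one, standing on the platter near the rim, about 115 mm from the pad's centre and to one side of it. Origin: centre of the underside.
- canister: Bystander: green tin coffee canister with a steel snap lid, radius 34.5 mm, 70 mm tall, standing on the platter about 115 mm from the pad's centre. Origin: centre of the underside.
- dish: Bystander: small glass dish, rim radius 38 mm, 18 mm tall, holding the spare rubber-rimmed funnel basket upside down, stem up (50 mm tall in all, one piece with the dish), on the platter about 115 mm from the pad's centre, on the side opposite the blue cup. Origin: centre of the underside.
- third_cup: Bystander: another white demitasse cup, on the shelf to the left (+y), well away from the turntable. Origin: centre of the underside.
- moka_pot: Bystander: round black moka pot with wooden handle, radius 47 mm, 171 mm tall, on the shelf to the left (+y), well away from the turntable. Origin: centre of the underside.
Things that resemble listed ones, but are neither listed nor needed, are in the scene too. What is shaped like the cup but pink, purple or red is not meant.

How it is judged:
At the end, for the whole second after the job is handed in: The cup's axis is within 8 mm of the pad's centre (foot inside the ring), the cup stands upright (within 0.06 rad) on the pad and at rest, and every bystander is within 25 mm of where it started (horizontal distance between cup and pad_centre below 0.008 m and angle between cup's own z axis and vertical below 0.06 rad and z of cup in the frame of pad_centre between -0.003 and 0.003 m and linear speed of cup below 0.01 m/s and angular speed of cup below 0.1 rad/s and distance of each of spare_cup, canister, dish, third_cup, moka_pot from where it was at the start of the episode below 0.025 m); the robot touches nothing.
It fails at once if the cup is lifted: its underside more than 8 mm above the pad (z of cup in the frame of pad_centre above 0.008 m).
It fails at once if the cup is tipped by more than 0.35 rad (20 degrees) or falls off the pad (angle between cup's own z axis and vertical above 0.35 rad or z of cup in the frame of pad_centre below -0.008 m).
It fails at once if the cup is struck or squeezed with more than 6 N (contact force between any of the fingers, the arm and cup above 6 N).
It fails at once if the cup is knocked along faster than 0.25 m/s (linear speed of cup above 0.25 m/s).
It fails at once if a bystander is moved by more than 25 mm (by touching it or turning the platter) or tipped (distance of any of spare_cup, canister, dish, third_cup, moka_pot from where it was at the start of the episode above 0.025 m or angle between any of spare_cup, canister, dish, third_cup, moka_pot's own z axis and vertical above 0.3 rad).
It also fails if it takes over 64 s, if anything falls off the work surface, if the arm or the gripper's body presses on something with over 40 N, if the wrist force passes 120 N, or if a joint passes its speed limit or range.

## Robot

A 6-joint arm with a two-finger parallel gripper is mounted at the origin on the work surface. World frame = base frame: x ahead of the robot, y to its left, z up, the work surface at z = 0. Lengths are in m, angles in rad, forces in N, time in s.
With the tool pointing down it reaches from about 0.25 to 0.8 m from the base axis. Payload 8.5 kg.
Tool frame: the origin (TCP) lies midway between the tips of the shut fingers; the grasp point (between the pads) lies 19 mm behind it; z points along the fingers, y is the direction in which the jaws open and shut (so a half turn about z gives the same grasp; the last joint's range is limited). The gripper opens to 85 mm and grips with 20 to 120 N. Pads are 22 mm wide; open, the fingers measure 114 mm over their backs; the gripper's body (76 mm by 85 mm) begins 54 mm behind the grasp point. The pads swing forward as they close: fully open they stand 13 mm farther back than shut.
Start: joints at [-1.225, 0.238, -0.013, 1.319, 0, 1.571], TCP at [0.178, -0.494, 0.231] pointing down, gripper open.
Joint ranges: [-2.66, 2.66], [-1.03, 1.9], [-1.14, 1.46], [-1.82, 2.27], [-1.45, 1.34], [-3.14, 3.14]. Speed limits (rad/s): [2.22, 2.22, 2.79, 3.14, 3.14, 3.14].

## Interface

Orientations are given as a unit quaternion [w, x, y, z].
In Python, from cell import get_state, get_image, job gives the robot as it stands.
- The arm moves only by the shell command python3 -m creep 'ROWS'. ROWS is JSON, a list of rows, each a list of 5 numbers: the shift along the tool's x, y, z in m, then the turn about the tool's z in rad, then the closure, from 0 (fully open) to 1 (shut). A call has 1 to 5 rows; each row is the pose to reach, as a shift and turn from the pose commanded when the call began, along the tool's axes at that moment; what a row does not reach only later rows make up. A row lasts 1/12 s, in which the tool goes at most 41.7 mm and 7.16 degrees, less where a joint would pass 70% of its speed; a pose out of reach is approached as far as the arm can. A call with a gripper value outside its range is refused whole. The fingers move at their own pace and stop on an object; the grip force is fixed at half the most. Time passes only in rows, so rows that repeat a pose let the fingers close. It gives the time, the measured TCP pose, the force and the opening at its end, in the units of the state.
- get_state(): the state, without advancing time (a new reading comes with each control period).
- get_image(name): name is "scene" or "top"; returns a dict with "color" (480x640x3 uint8, blue, green, red), "camera_matrix" (3x3 intrinsics, pixels), "extrinsics" (4x4, takes a point from camera to world coordinates). Camera axes: x right, y down, z forward; pixel columns grow to the right and rows downward; lengths in m; the calibration is good to about 2 mm. A picture is of the moment at which its call begins. There is no depth.
- job.close_job(): hands the job in, once; it reports no verdict.
The state is a dict: "t": time; "joint_positions": joint angles; "joint_vel": joint speeds; "tau": joint torques, N m; "tool_pos": TCP position; "eef_rot": TCP orientation; "force": force on the tool from outside, world axes, zero at the start; "wrist_torque": the same for the moment, N m; "finger_gap": finger opening in m.
Only numpy, scipy, OpenCV 4.12 (cv2) and the standard library are available. Lean on these libraries where they do the work, as an engineer would, in place of code of your own. Each camera call takes 0.05 s, during which the arm holds its last target.

## Working session

There is one attempt and no reset: what is moved stays moved. The work goes in short steps, Python scripts to look and compute and a shell command to move; the robot and the scene stay as the last step left them, time stands still between calls to the robot, and variables do not carry over. Pictures are saved under pics/ and viewed, and the job is handed in when it is done.

```bash
mkdir -p pics; ls; python3 - <<'E'
from cell import get_state,get_image
import cv2,numpy as np
s=get_state();print(s)
for n in("scene","top"):
    im=get_image(n);cv2.imwrite(f"pics/{n}0.png",im["color"]);print(im["camera_matrix"],im["extrinsics"])
E
```

```text
pics
{'t': 0.0, 'joint_positions': array([-1.22501620e+00,  2.38741544e-01, -1.42544880e-02,  1.31920603e+00,
       -2.41987509e-07,  1.57076496e+00]), 'joint_vel': array([ 2.67720792e-05,  1.55773397e-03,  2.63999054e-04,  6.02712073e-04,
        3.06093452e-04, -1.77555597e-03]), 'tau': array([ 1.03293849e-03, -5.38787627e+01,  3.46441662e+01,  1.83598849e-02,
        1.33888680e-04, -1.24721038e-05]), 'tool_pos': array([ 0.17779616, -0.49353069,  0.23069812]), 'eef_rot': array([-6.92371651e-04,  9.85088763e-01,  1.72045447e-01, -1.21022940e-04]), 'force': array([-0.41089523, -0.17391294, -0.13582371]), 'wrist_torque': array([ 0.02672293, -0.02075607, -0.03800868]), 'finger_gap': 0.08529479245924841}
[[481.87964482   0.         319.69074638]
 [  0.         481.87964482 239.57228898]
 [  0.           0.           1.        ]] [[-0.71711472  0.49782073 -0.48777146  1.11652891]
 [ 0.69692758  0.51842419 -0.49550813  0.5987506 ]
 [ 0.00619831 -0.69527756 -0.71871462  0.88495926]
 [ 0.          0.          0.          1.        ]]
[[463.07455211   0.         312.99793498]
 [  0.         463.07455211 232.7669038 ]
 [  0.           0.           1.        ]] [[-0.01580888 -0.9828473   0.1837424   0.34101806]
 [-0.99984196  0.01703381  0.00508997  0.04138887]
 [-0.0081325  -0.18363289 -0.98296125  1.0938465 ]
 [ 0.          0.          0.          1.        ]]
```

View pics/scene0.png

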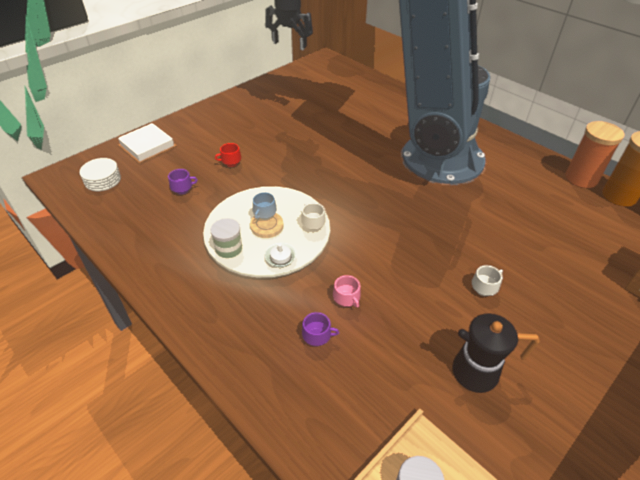

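View pics/top0.png

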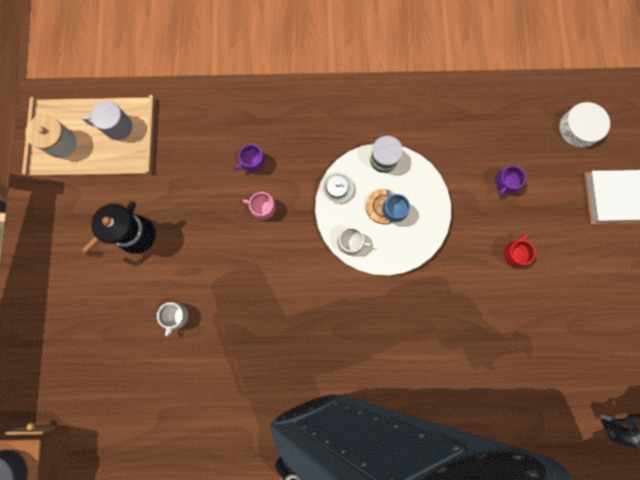

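Candidates for the cup:
- Blue: scene (264,206), top (396,208).
- Purple: top (252,157) and (511,180).
- Pink: top (261,206).
- Red: top (520,252).
- White: top (352,240) and (172,316).

I choose the blue one on the cork pad and will check it in a close crop.

```bash
python3 - <<'E'
import cv2
a=cv2.imread("pics/top0.png")[130:290,305:465];cv2.imwrite("pics/topc.png",cv2.resize(a[30:120,10:130],None,fx=6.5,fy=6.5,interpolation=cv2.INTER_CUBIC))
a=cv2.imread("pics/scene0.png")[180:280,200:335];cv2.imwrite("pics/scenec.png",cv2.resize(a,None,fx=5.9,fy=5.9,interpolation=cv2.INTER_CUBIC))
E
```

```text
(no output)
```

View pics/topc.png

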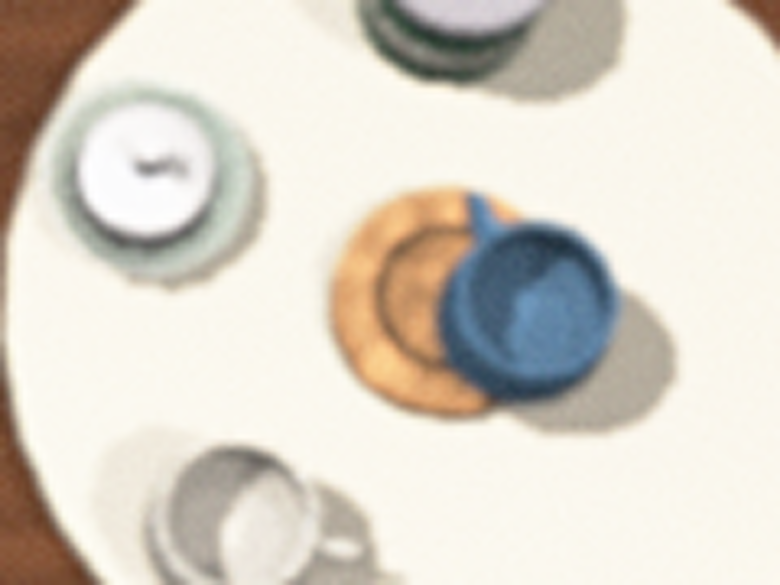

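View pics/scenec.png

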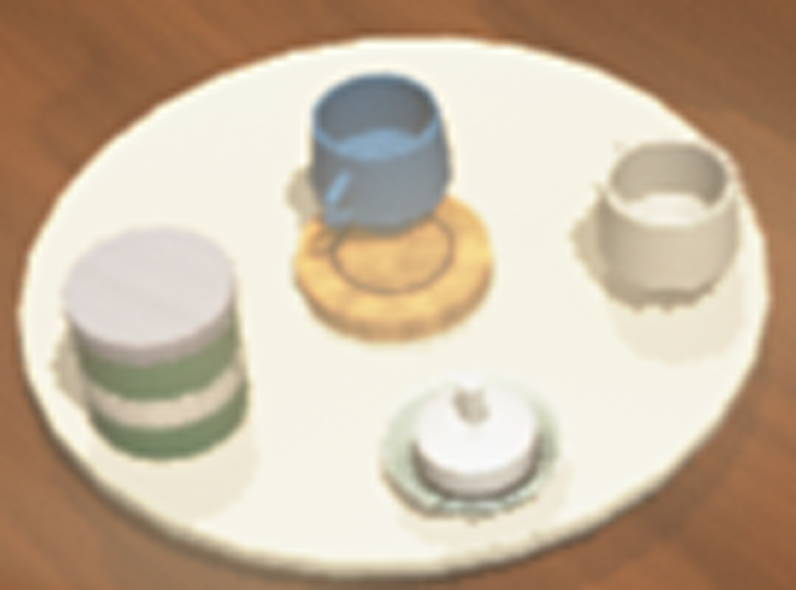

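```bash
cat > vis.py <<'E'
import cv2,numpy as np
from cell import get_image,get_state
from scipy.optimize import minimize
S=4
def proj(im,P):
    T=np.linalg.inv(im["extrinsics"]);p=P@T[:3,:3].T+T[:3,3];p=p@im["camera_matrix"].T
    return p[:,:2]/p[:,2:]
A=np.linspace(0,2*np.pi,60,endpoint=False)
def circ(x,y,z,r): return np.c_[x+r*np.cos(A),y+r*np.sin(A),0*A+z]
def hull(p,box,shape):
    m=np.zeros(shape,np.uint8)
    q=((p-np.array(box)+.5)*S-.5)
    h=cv2.convexHull(q.astype(np.float32))[:,0]
    cv2.fillPoly(m,[np.round(h*16).astype(np.int32)],255,shift=4);return m>0
def cuppts(x,y,z=.044): return np.vstack([circ(x,y,z,.016),circ(x,y,z+.006,.016),circ(x,y,z+.020,.031),circ(x,y,z+.056,.028)])
def handle(x,y,a,z=.044):
    o=[]
    for r,h in((.028,.021),(.044,.021),(.048,.026),(.048,.042),(.044,.047),(.028,.047)):
        for w in(-.004,.004):o.append([x+r*np.cos(a)-w*np.sin(a),y+r*np.sin(a)+w*np.cos(a),z+h])
    return np.array(o)
def masks(im,box,size):
    c=im["color"][box[1]:box[1]+size[1],box[0]:box[0]+size[0]]
    c=cv2.resize(c,None,fx=S,fy=S,interpolation=cv2.INTER_CUBIC)
    h=cv2.cvtColor(c,cv2.COLOR_BGR2HSV).astype(int)
    H,Sa,V=h[...,0],h[...,1],h[...,2]
    blue=(H>95)&(H<125)&(Sa>75)&(V>25)
    cork=(H>6)&(H<24)&(Sa>75)
    return blue,cork,c
BOX={"top":(350,175),"scene":(235,180)};SIZE=(75,70)
PAD=None
def measure(tag,pad=None,x0=None,cams=("top","scene")):
    ims={n:get_image(n) for n in cams};out={}
    D={n:masks(ims[n],BOX[n],SIZE) for n in cams}
    def model(v,n):
        im=ims[n];sh=D[n][0].shape
        cup=hull(proj(im,cuppts(v[2],v[3])),BOX[n],sh)|hull(proj(im,handle(v[2],v[3],v[4])),BOX[n],sh)
        p=hull(proj(im,np.vstack([circ(v[0],v[1],.044,.042),circ(v[0],v[1],.030,.042)])),BOX[n],sh)
        return cup,p&~cup
    def cost(u,cs=cams):
        v=np.r_[pad,u] if pad is not None else u
        c=0
        for n in cs:
            cu,p=model(v,n);b,k,_=D[n];c+=(cu^b).sum()
            if pad is None:c+=(p^k).sum()
        return c/16
    def run(cs):
        best=None
        st=[x0] if x0 is not None else None
        for u0 in st:
            u0=np.array(u0,float);d=np.where(np.arange(len(u0))==len(u0)-1,.3,.006)
            r=None
            for k in range(3):
                s=np.vstack([u0]+[u0+np.eye(len(u0))[i]*d[i]*(-1)**k/(k+1) for i in range(len(u0))])
                r=minimize(cost,u0,args=(cs,),method="Nelder-Mead",options=dict(initial_simplex=s,xatol=1e-5,fatol=.01,maxiter=600));u0=r.x
        return r
    for cs in [cams]+[(n,) for n in cams if len(cams)>1]:
        r=run(cs);print(cs,np.round(r.x,4),round(r.fun,1));out[cs]=r.x
    v=np.r_[pad,out[cams]] if pad is not None else out[cams]
    vis=[]
    for n in cams:
        c=D[n][2].copy();cu,p=model(v,n)
        for m,col in((cu,(0,255,0)),(p,(0,0,255))):
            cc,_=cv2.findContours(m.astype(np.uint8),cv2.RETR_LIST,cv2.CHAIN_APPROX_NONE);cv2.drawContours(c,cc,-1,col,1)
        vis.append(c)
    cv2.imwrite(f"pics/{tag}.png",np.hstack(vis))
    print("cup-pad",np.round((v[2:4]-v[:2])*1000,1),"dist",np.hypot(*(v[2:4]-v[:2])).round(4))
    return v
E
python3 - <<'E'
import numpy as np,cv2
from vis import *
# rough ray pts
for n,uv,z in(("top",(383.5,206.5),.044),("top",(396,208),.09),("scene",(266,225),.044),("scene",(263,207),.07)):
    im=get_image(n);d=np.linalg.inv(im["camera_matrix"])@np.r_[uv,1];R=im["extrinsics"];w=R[:3,:3]@d;o=R[:3,3];print(n,uv,o+w*(z-o[2])/w[2])
E
```

```text
top (383.5, 206.5) [ 0.59662248 -0.11827932  0.044     ]
top (396, 208) [ 0.58149996 -0.13889811  0.09      ]
scene (266, 225) [ 0.60726014 -0.11030177  0.044     ]
scene (263, 207) [ 0.58684696 -0.14360629  0.07      ]
```

```bash
python3 - <<'E'
from vis import *
measure("m0",x0=[.597,-.118,.582,-.14,.9])
for n in("top","scene"):
    im=get_image(n)
E
```

```text
('top', 'scene') [ 0.5995 -0.1201  0.5862 -0.1415  0.4021] 1550.2
('top',) [ 0.5997 -0.1204  0.5866 -0.1415  1.0281] 325.3
('scene',) [ 0.5993 -0.1195  0.5856 -0.1404  0.9341] 1309.9
cup-pad [-13.3 -21.3] dist 0.0252
```

```bash
sleep 1; ls pics
```

```text
m0.png
scene0.png
scenec.png
top0.png
topc.png
```

View pics/m0.png

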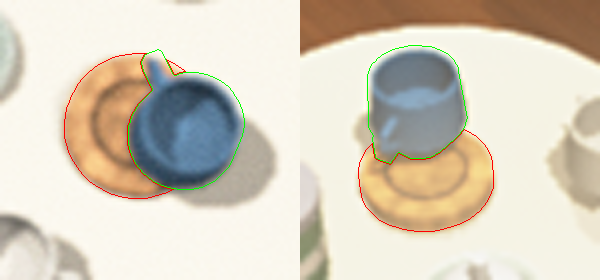

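The overlay fits and the blue cup is confirmed, with its handle pointing roughly +x and +y, clear of the push side. The pad is at (0.5995, −0.120). The cup is 25 mm from it, offset (−13, −21) mm, so I'll push along (0.53, 0.85). I'll shut the fingers and use their sides (tool x) to push, travelling high first.

```bash
cat > plan.py <<'E'
import sys,numpy as np
from cell import get_state
from scipy.spatial.transform import Rotation as R
s=get_state();q=s["eef_rot"];r=R.from_quat([q[1],q[2],q[3],q[0]]);M=r.as_matrix()
g=[float(a) for a in sys.argv[1:]]
d=np.array(g[:3])-s["tool_pos"]
yaw=np.arctan2(M[1,0],M[0,0])
print("t",round(s["t"],2),"pos",s["tool_pos"].round(4),"yaw",yaw.round(3),"gap",round(s["finger_gap"],4),"F",s["force"].round(2),"j6",s["joint_positions"][5].round(2),"tilt",M[2,2].round(4))
print("shift tool",(M.T@d).round(4),"turn",round(-(g[3]-yaw),3) if len(g)>3 else "")
E
sed -i 's/(Sa>75)&(V>25)/(Sa>45)\&(V>25)/' vis.py
python3 -m creep '[[0.037,-0.013,0,-0.12,1],[0.074,-0.026,0,-0.24,1],[0.111,-0.039,0,-0.36,1],[0.148,-0.052,0,-0.48,1],[0.185,-0.065,0,-0.6,1]]'; python3 plan.py .552 -.197 .231 1.013
```

```text
t: 0.92
tool_pos: [0.331, -0.3688, 0.2315]
eef_rot: [0.0, 0.889, 0.458, 0.0]
force: [0.3, -0.9, -0.3]
finger_gap: 0.0253
t 0.92 pos [ 0.331  -0.3688  0.2315] yaw 0.951 gap 0.0253 F [ 0.34 -0.91 -0.29] j6 1.35 tilt -1.0
shift tool [0.2682 0.0801 0.0005] turn -0.062
```

```bash
python3 -m creep '[[0.038,0.011,0,-0.06,1],[0.076,0.022,0,-0.06,1],[0.114,0.033,0,-0.06,1],[0.152,0.044,0,-0.06,1],[0.190,0.056,0,-0.06,1]]'; python3 plan.py .552 -.197 .12 1.013
```

```text
t: 1.33
tool_pos: [0.4878, -0.2471, 0.2315]
eef_rot: [0.0, 0.876, 0.482, 0.0]
force: [0.8, -1.0, 1.4]
finger_gap: -0.0
t 1.33 pos [ 0.4878 -0.2471  0.2315] yaw 1.006 gap -0.0 F [ 0.76 -1.04  1.4 ] j6 1.67 tilt -1.0
shift tool [0.0767 0.0274 0.1115] turn -0.007
```

```bash
python3 -m creep '[[0.025,0.008,0.02,-0.005,1],[0.05,0.016,0.045,-0.005,1],[0.07,0.024,0.075,-0.005,1],[0.073,0.025,0.10,-0.005,1],[0.073,0.025,0.11,-0.005,1]]'; python3 -m creep '[[0,0,0,0,1],[0,0,0,0,1]]'; python3 plan.py .552 -.197 .05 1.013
python3 - <<'E'
from cell import *; import cv2
import numpy as np
a=get_image("top")["color"][130:290,305:465];b=get_image("scene")["color"][140:290,190:350]
cv2.imwrite("pics/v1.png",np.hstack([cv2.resize(a,(400,400),interpolation=2),cv2.resize(b,(400,400*150//160),interpolation=2)[:400].copy() if 0 else cv2.resize(b,(400,400),interpolation=2)]))
E
```

```text
t: 1.75
tool_pos: [0.5461, -0.1986, 0.1176]
eef_rot: [-0.002, 0.874, 0.485, -0.001]
force: [-0.8, 1.1, 0.5]
finger_gap: -0.0002
t: 1.92
tool_pos: [0.5463, -0.2008, 0.1218]
eef_rot: [-0.0, 0.875, 0.484, -0.0]
force: [-0.1, -0.8, 0.2]
finger_gap: 0.0002
t 1.92 pos [ 0.5463 -0.2008  0.1218] yaw 1.01 gap 0.0002 F [-0.08 -0.83  0.21] j6 1.78 tilt -1.0
shift tool [0.0063 0.0028 0.0718] turn -0.003
```

View pics/v1.png

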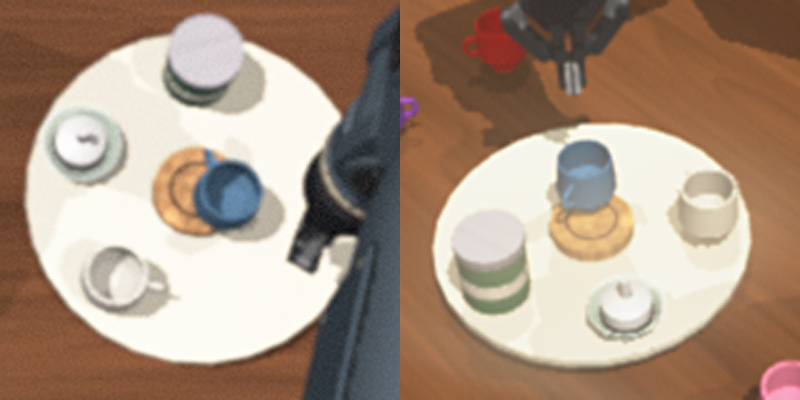

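The picture shows the hand beyond the cup on the −y side, with the shut tips at about top-crop (303,258), clear of everything. I'll now lower it to belly height.

```bash
python3 -m creep '[[0,0.003,0.02,0,1],[0,0.003,0.04,0,1],[0,0.003,0.058,0,1],[0,0.003,0.068,0,1],[0,0.003,0.070,0,1]]';python3 -m creep '[[0,0,0,0,1],[0,0,0,0,1]]'; python3 plan.py .5995 -.120 .052 1.013
python3 - <<'E'
from vis import *
v=measure("m1",x0=[.597,-.118,.586,-.141,.6])
s=get_state();u=np.array([np.cos(1.01),np.sin(1.01)]);n=np.array([u[1],-u[0]])
d=v[2:4]-s["tool_pos"][:2];print("cup from tcp along/tool-y",d@u,d@n); d=v[:2]-s["tool_pos"][:2];print("pad",d@u,d@n)
b=get_image("scene")["color"][150:270,210:330];a=get_image("top")["color"][160:260,340:440]
cv2.imwrite("pics/v2.png",np.hstack([cv2.resize(a,(400,400),interpolation=2),cv2.resize(b,(400,400),interpolation=2)]))
E
```

```text
t: 2.43
tool_pos: [0.5487, -0.2024, 0.0509]
eef_rot: [-0.0, 0.875, 0.484, -0.0]
force: [-0.7, 0.5, -0.3]
finger_gap: 0.0003
t: 2.6
tool_pos: [0.55, -0.2025, 0.0527]
eef_rot: [0.001, 0.875, 0.484, 0.001]
force: [-0.2, -0.3, 0.2]
finger_gap: 0.0
t 2.6 pos [ 0.55   -0.2025  0.0527] yaw 1.01 gap 0.0 F [-0.22 -0.27  0.16] j6 1.78 tilt -1.0
shift tool [ 0.0962 -0.0019  0.0007] turn -0.003
('top', 'scene') [ 0.5995 -0.1202  0.5862 -0.1411  0.3923] 1173.8
('top',) [ 0.5995 -0.1204  0.5862 -0.1416  0.3531] 181.3
('scene',) [ 0.5992 -0.1198  0.5855 -0.1404  0.9188] 978.8
cup-pad [-13.3 -20.9] dist 0.0248
cup from tcp along/tool-y 0.07115098726208598 -0.0020273017400588423
pad 0.09592599994787228 -0.0018803818513829856
```

View pics/v2.png

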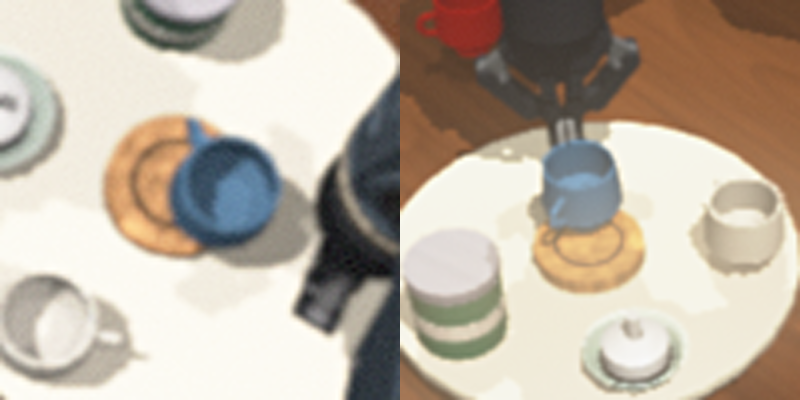

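View pics/m1.png

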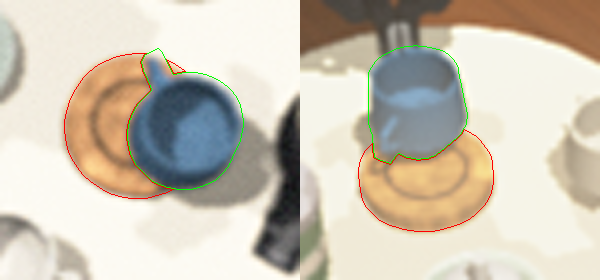

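```bash
python3 - <<'E'
from vis import *
s=get_state();p=s["tool_pos"]
q=s["eef_rot"];print(p)
u=np.array([np.cos(1.01),np.sin(1.01),0]);n=np.array([u[1],-u[0],0])
o=[]
for nm,(x,y,w) in{"top":(340,160,100),"scene":(210,130,120)}.items():
    im=get_image(nm);f=6 if w==100 else 5
    c=im["color"][y:y+w,x:x+w];k=400/w;c=cv2.resize(c,(400,400),interpolation=2)
    P=[p+a*u+b*n+[0,0,h] for h in(0,.04) for a,b in((.011,.0145),(.011,-.0145),(-.011,-.0145),(-.011,.0145))]
    P=(proj(im,np.array(P))-[x,y])*k;print(nm,P[:4].round())
    for h,col in((0,(0,0,255)),(1,(0,255,0))):
        cv2.polylines(c,[P[4*h:4*h+4].astype(np.int32)],True,col,1)
    o.append(c)
cv2.imwrite("pics/v3.png",np.hstack(o))
E
```

```text
[ 0.54983533 -0.20224031  0.05227662]
top [[322. 229.]
 [297. 271.]
 [331. 290.]
 [355. 248.]]
scene [[151. 227.]
 [187. 222.]
 [184. 204.]
 [147. 209.]]
```

View pics/v3.png

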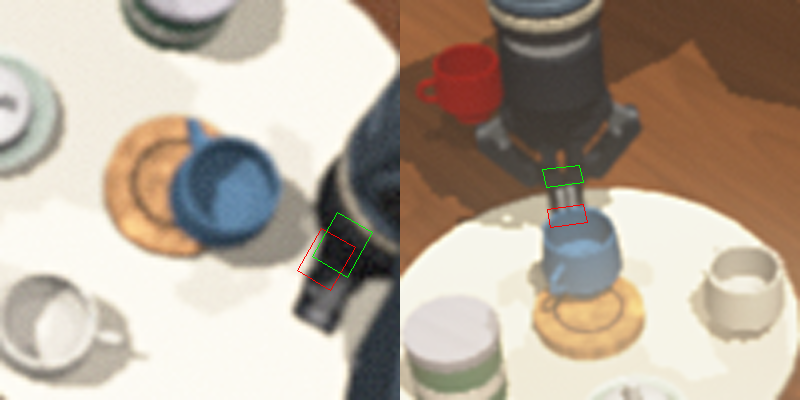

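The projected TCP box falls on the fingertips in both views; the piece at lower left is the linkage above. The push line passes through the axes of both cup and pad. I'll approach to about 5 mm short, then creep.

```bash
python3 -m creep '[[0.005,-0.002,0,0,1],[0.010,-0.002,0,0,1],[0.015,-0.002,0,0,1],[0.018,-0.002,0,0,1],[0.020,-0.002,0,0,1]]';python3 -m creep '[[0.001,0,0,0,1],[0.002,0,0,0,1],[0.003,0,0,0,1],[0.004,0,0,0,1],[0.005,0,0,0,1]]'; python3 plan.py .5995 -.120 .052 1.013
python3 - <<'E'
from vis import *
v=measure("m2",pad=[.5995,-.1202],x0=[.586,-.141,.5])
s=get_state();u=np.array([np.cos(1.01),np.sin(1.01)]);n=np.array([u[1],-u[0]])
d=v[2:4]-s["tool_pos"][:2];print("cup from tcp along/tool-y",d@u,d@n)
E
```

```text
t: 3.32
tool_pos: [0.5586, -0.1834, 0.0513]
eef_rot: [-0.0, 0.875, 0.484, 0.0]
force: [0.6, 0.5, -0.3]
finger_gap: 0.0001
t: 3.73
tool_pos: [0.5609, -0.1798, 0.0513]
eef_rot: [-0.0, 0.875, 0.484, 0.0]
force: [0.7, 0.6, 0.7]
finger_gap: -0.0
t 3.73 pos [ 0.5609 -0.1798  0.0513] yaw 1.011 gap -0.0 F [0.73 0.56 0.7 ] j6 1.82 tilt -1.0
shift tool [ 0.0712  0.001  -0.0007] turn -0.002
('top', 'scene') [ 0.5856 -0.1424  0.5211] 828.3
('top',) [ 0.5856 -0.1424  0.3681] 437.2
('scene',) [ 0.583  -0.1498  0.9579] 370.2
cup-pad [-13.9 -22.2] dist 0.0262
cup from tcp along/tool-y 0.044802578083700126 0.0010388645901964926
```

View pics/m2.png

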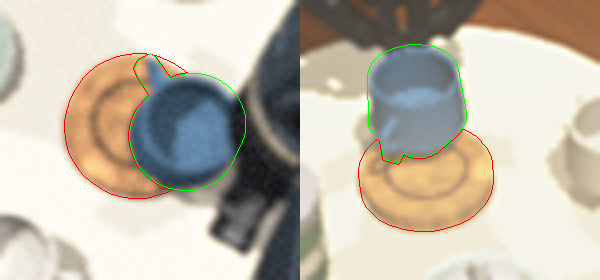

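```bash
python3 -m creep '[[0.001,0,0,0,1],[0.002,0,0,0,1],[0.003,0,0,0,1],[0.004,0,0,0,1],[0.005,0,0,0,1]]';python3 -m creep '[[0.001,0,0,0,1],[0.002,0,0,0,1],[0.003,0,0,0,1],[0.004,0,0,0,1],[0.005,0,0,0,1]]'; python3 plan.py .5995 -.120 .052 1.013
python3 - <<'E'
from vis import *
v=measure("m3",pad=[.5995,-.1202],x0=[.589,-.137,.5])
s=get_state();u=np.array([np.cos(1.01),np.sin(1.01)]);n=np.array([u[1],-u[0]])
d=v[2:4]-s["tool_pos"][:2];print("cup from tcp along/tool-y",d@u,d@n)
E
```

```text
t: 4.25
tool_pos: [0.5636, -0.1755, 0.0513]
eef_rot: [0.0, 0.875, 0.484, -0.0]
force: [-1.1, -0.6, 0.2]
finger_gap: -0.0001
t: 4.67
tool_pos: [0.5662, -0.1713, 0.0513]
eef_rot: [-0.0, 0.875, 0.484, -0.0]
force: [-0.4, -0.7, 0.4]
finger_gap: -0.0001
t 4.67 pos [ 0.5662 -0.1713  0.0513] yaw 1.011 gap -0.0001 F [-0.37 -0.75  0.44] j6 1.84 tilt -1.0
shift tool [ 0.0611  0.001  -0.0007] turn -0.002
('top', 'scene') [ 0.5886 -0.1377  0.5164] 1155.6
('top',) [ 0.5875 -0.1362  0.3325] 736.4
('scene',) [ 0.5832 -0.1487  1.0432] 397.2
cup-pad [-10.9 -17.5] dist 0.0207
cup from tcp along/tool-y 0.040178789932457375 0.0011421081589361737
```

View pics/m3.png

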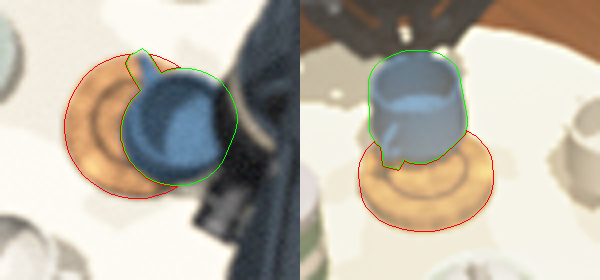

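Contact is clean and the cup is sliding upright along the line, about 19–20 mm to go. Continuing.

```bash
for i in 1; do :; done
python3 -m creep '[[0.001,0,0,0,1],[0.002,0,0,0,1],[0.003,0,0,0,1],[0.004,0,0,0,1],[0.005,0,0,0,1]]';python3 -m creep '[[0.001,0,0,0,1],[0.002,0,0,0,1],[0.003,0,0,0,1],[0.004,0,0,0,1],[0.005,0,0,0,1]]'; python3 plan.py .5995 -.120 .052 1.013
python3 - <<'E'
from vis import *
v=measure("m4",pad=[.5995,-.1202],x0=[.593,-.130,.5])
s=get_state();u=np.array([np.cos(1.01),np.sin(1.01)]);n=np.array([u[1],-u[0]])
d=v[2:4]-s["tool_pos"][:2];print("cup from tcp along/tool-y",d@u,d@n)
E
```

```text
t: 5.18
tool_pos: [0.5689, -0.167, 0.0513]
eef_rot: [-0.0, 0.875, 0.484, 0.0]
force: [-0.8, -0.4, -0.0]
finger_gap: 0.0002
t: 5.6
tool_pos: [0.5715, -0.1628, 0.0513]
eef_rot: [-0.0, 0.875, 0.484, 0.0]
force: [-0.3, -0.6, 0.1]
finger_gap: -0.0001
t 5.6 pos [ 0.5715 -0.1628  0.0513] yaw 1.011 gap -0.0001 F [-0.29 -0.61  0.08] j6 1.85 tilt -1.0
shift tool [ 0.0511  0.001  -0.0007] turn -0.002
('top', 'scene') [ 0.5934 -0.1291  0.5177] 1520.2
('top',) [ 0.5917 -0.126   0.2389] 1075.3
('scene',) [ 0.5895 -0.1386  0.9633] 419.2
cup-pad [-6.1 -8.9] dist 0.0108
cup from tcp along/tool-y 0.04003628169318022 0.0006509905347098609
```

View pics/m4.png

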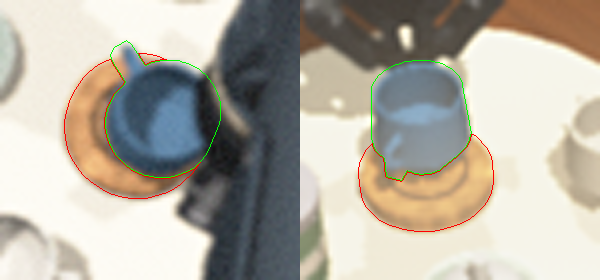

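```bash

python3 -m creep '[[0.001,0,0,0,1],[0.002,0,0,0,1],[0.003,0,0,0,1],[0.004,0,0,0,1],[0.005,0,0,0,1]]';python3 -m creep '[[0.001,0,0,0,1],[0.002,0,0,0,1],[0.003,0,0,0,1],[0.0035,0,0,0,1],[0.0035,0,0,0,1]]'; python3 plan.py .5995 -.120 .052 1.013
python3 -m creep '[[-0.002,0,0,0,1],[-0.006,0,0,0,1],[-0.016,0,0,0,1],[-0.028,0,0,0,1],[-0.04,0,0,0,1]]'
python3 - <<'E'
from vis import *
v=measure("m5",x0=[.5995,-.120,.597,-.125,.5])
s=get_state();u=np.array([np.cos(1.01),np.sin(1.01)]);n=np.array([u[1],-u[0]])
d=v[2:4]-s["tool_pos"][:2];print("cup from tcp along/tool-y",d@u,d@n)
E
```

```text
t: 6.12
tool_pos: [0.5742, -0.1585, 0.0513]
eef_rot: [-0.0, 0.875, 0.484, -0.0]
force: [-0.5, -0.7, -0.9]
finger_gap: -0.0
t: 6.53
tool_pos: [0.5761, -0.1555, 0.0513]
eef_rot: [-0.0, 0.875, 0.484, 0.0]
force: [0.2, -0.0, -0.2]
finger_gap: 0.0002
t 6.53 pos [ 0.5761 -0.1555  0.0513] yaw 1.011 gap 0.0002 F [ 0.19 -0.04 -0.24] j6 1.87 tilt -1.0
shift tool [ 0.0425  0.001  -0.0007] turn -0.002
t: 6.95
tool_pos: [0.5539, -0.1906, 0.0513]
eef_rot: [-0.0, 0.875, 0.484, -0.0]
force: [0.4, -0.5, 0.2]
finger_gap: 0.0002
('top', 'scene') [ 0.6001 -0.1199  0.5986 -0.1206  0.4432] 1282.8
('top',) [ 0.6007 -0.1202  0.5986 -0.1209  0.3759] 228.6
('scene',) [ 0.5992 -0.1198  0.5975 -0.1207  0.4486] 1040.2
cup-pad [-1.5 -0.7] dist 0.0016
cup from tcp along/tool-y 0.0841545209987891 0.0006492676756440441
```

View pics/m5.png

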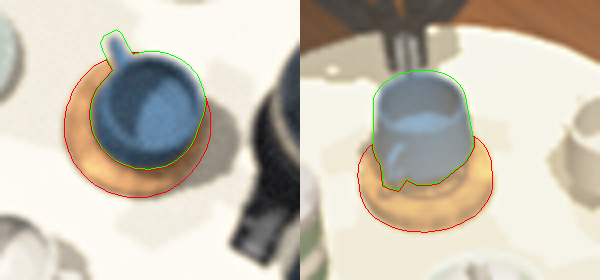

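The cup stands about 1.6 mm from the centre, with overlays matching in both views. Next I'll retract upward and do a final check.

```bash

python3 -m creep '[[-0.01,0,-0.02,0,1],[-0.02,0,-0.05,0,1],[-0.03,0,-0.08,0,1],[-0.05,0,-0.11,0,1],[-0.08,0,-0.14,0,1]]';python3 -m creep '[[-0.03,0.01,-0.02,0,1],[-0.06,0.02,-0.02,0,1],[-0.09,0.03,-0.02,0,1],[-0.12,0.04,-0.02,0,1],[-0.12,0.04,-0.02,0,1]]';python3 -m creep '[[0,0,0,0,1],[0,0,0,0,1],[0,0,0,0,1],[0,0,0,0,1],[0,0,0,0,1]]'
python3 - <<'E'
from vis import *
v=measure("m6",pad=[.5995,-.1201],x0=[.5986,-.1206,.4])
for n,(x,y) in {"top":(305,130),"scene":(190,170)}.items():
    im=get_image(n)["color"]; o=cv2.imread(f"pics/{n}0.png")
    cv2.imwrite(f"pics/f_{n}.png",np.hstack([cv2.resize(k[y:y+160,x:x+160],(400,400),interpolation=2) for k in(o,im)]))
E
```

```text
t: 7.47
tool_pos: [0.5125, -0.2566, 0.1923]
eef_rot: [-0.0, 0.875, 0.485, 0.0]
force: [0.9, -0.9, 0.3]
finger_gap: -0.0003
t: 7.88
tool_pos: [0.481, -0.3848, 0.2106]
eef_rot: [0.001, 0.876, 0.482, -0.0]
force: [-0.2, 0.9, -0.0]
finger_gap: 0.0001
t: 8.3
tool_pos: [0.483, -0.3789, 0.2109]
eef_rot: [-0.0, 0.875, 0.485, 0.0]
force: [-0.1, -0.1, 0.7]
finger_gap: -0.0005
('top', 'scene') [ 0.5978 -0.1213  0.4962] 662.2
('top',) [ 0.5984 -0.1196  0.2926] 129.9
('scene',) [ 0.5918 -0.1368  0.9846] 504.7
cup-pad [-1.7 -1.2] dist 0.0021
```

View pics/f_top.png

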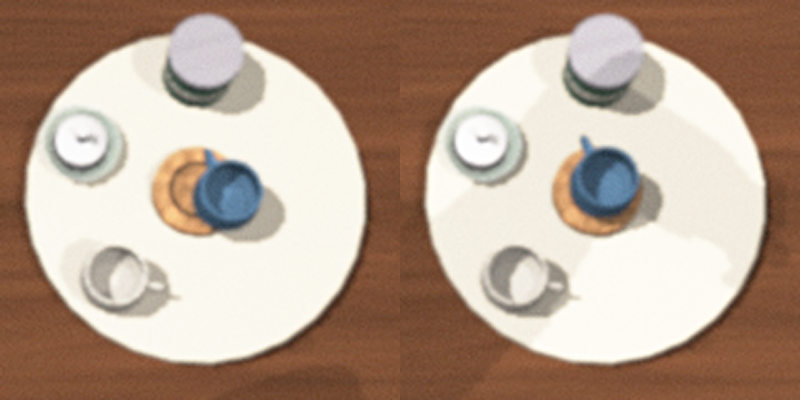

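View pics/f_scene.png

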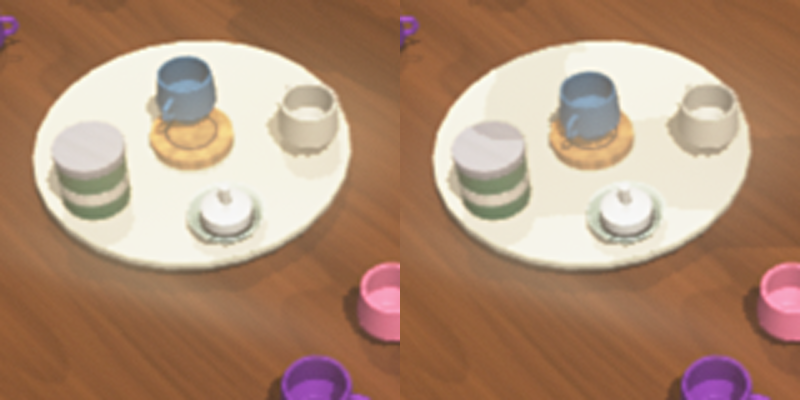

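View pics/m6.png

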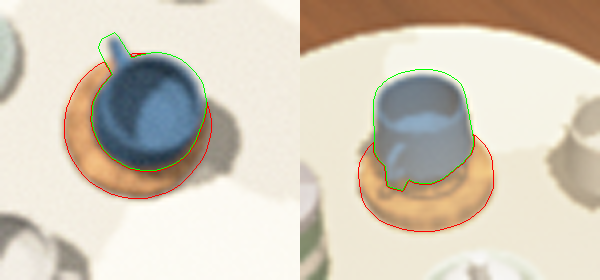

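```bash
python3 -c "
from cell import job;print(job.close_job())"
```

```text
the job is handed in; nothing more can be done
None
```

I pushed the blue cup to the middle of the pad with the sides of the shut fingertips, at belly height and about 12 mm/s, then moved the hand clear and handed the job in at about 8.4 s.

- **Cup position:** the last two combined fits put its axis about 1.6 and 2.1 mm from the pad's centre, against the 8 mm limit. It looks upright in both views.
- **Platter and bystanders:** before/after crops show the platter, white cup, canister and dish unmoved. The third cup and moka pot lay outside those crops, and the hand never went near them.
- **Forces:** wrist readings at the ends of the moves stayed at noise level, about 1.5 N or less in the pushing phase. The contact force on the cup itself was not measured.
- **Checks that disagreed:** the final fit from the scene camera alone, with the pad held fixed, put the cup about 18 mm off. I distrusted it because the colour mask catches the washed-out blue of the cup poorly and its residual was large. The top view alone gave about 1 mm, the outline drawn from the combined fit matched the cup in both pictures, and the previous scene-only fit gave about 2 mm. The handle angle also varied between fits (about 0.3 to 1.0 rad), which did not affect the push.

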